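# Load the drying cabinet with the drained baskets

### The job

Raise the cabinet's roller shutter until it stays open by itself, then unhook every basket from the draining rack and stand it upright on the cabinet floor, together with the basket that stands on the bench. When all of them are inside, pull the shutter fully shut again, and leave the bottles and other vessels on the bench where they are.

Things in the scene. Friction and masses are not known exactly. Their poses are not given: they have to be found in the camera images.
- cabinet: Fixed bench-top drying cabinet. Origin: centre of its underside, on the bench; own x points from its front (shutter side) to its back, y to its left seen from the front. Inside y = -225 to 225 mm. White side walls 12 mm thick, rounded: radius 181 mm about the line x = 0, z = 70, so 251 mm high at x = 0 and 235 at x = -75. A fixed hood covers x above 70 mm.
- cabinet_place (a point): Middle of the loading place on the cabinet's flat, empty floor: floor level, 30 mm above the bench, at cabinet x = -75, y = 0 mm. Axes as the cabinet. Four baskets fit side by side along y at 66 to 75 mm spacing, own x along cabinet x, and clear the shut shutter (inner radius 161 mm about x = 0, z = 70). Open from above when the shutter is open; in front a fixed sill 64 mm high, at cabinet x = -173 to -163.
- shutter (a joint): Slatted aluminium shutter in circular side tracks about the cabinet's line x = 0, z = 70 mm. Value in rad along the track: 0 = fully shut (edge on the sill), 1.536 = fully open (stop); grows as the front edge rises and goes back over the top. 0.5 kg, slight friction: released in the first half (below 0.5) it runs down shut, past 1.0 it runs on to the stop and stays. 1 to 4 N at the pull move it.
- shutter_pull (a point): Centre of the shutter's black pull: round bar 24 mm thick, 40 mm long along cabinet y, on a 14 mm wide stem, 52 mm out from the slats. At shutter value q it is at cabinet x = -220 cos(q+0.076), y = 0, z = 70 + 220 sin(q+0.076) mm. From above it can be pinched by its end faces (40 mm apart along cabinet y) and turns between the fingertips along the arc.
- rack: Fixed draining rack: rod frame with three steel strip hooks. Origin on the bench under the middle hook's seat; own x points away from its open side, towards the rods, y to the left seen from the open side. Hooks at y = 110, 0 and -110 mm. Carrying rod at x = 85, z = 166 mm; end posts at x = 85, y = -180 and 180, 190 mm high. A 12 mm high drip tray lies below.
- rack_hook (a point): Seat of the rack's middle hook, 170 mm above the bench; axes as the rack; the other two hooks are alike. Strip 16 mm wide, 4 mm thick. Tip at x = -26 to -22 mm rises 32 mm above the seat; a stop at x = 18 to 22 mm rises 20 mm. A hung crossbar lies at x = 0: lift it 36 to 52 mm (more, and the tray strikes the hook from below), then draw it out 70 mm towards -x, level.
- basket_a_grip (a point): Grip of the basket on the hook at rack y = 110 mm (may be absent; own x, y as the rack). All baskets: steel tray 70 (own x) x 50 (own y) x 36 mm high, 0.18 kg, with a rigid arch over its middle: crossbar 8 mm thick along own y, centre 100 mm above the underside; on it a black tab 10 mm thick (x), 20 mm wide (y), 102 to 154 mm above the underside. This point: in the tab, 130 mm above the underside.
- basket_b_grip (a point): Grip of the basket hanging on the middle hook, rack y = 0 (may be absent). Same shape as basket a: this point is in the tab, 130 mm above the underside. Pinch the tab from above across its 20 mm width (own y).
- basket_c_grip (a point): Grip of the basket hanging on the hook at rack y = -110 mm (may be absent). Same shape as basket a: this point is in the tab, 130 mm above the underside.
- basket_d_grip (a point): Grip of the basket standing on the bench in front of the rack (always present). Same shape as basket a: this point is in the tab, 130 mm above the underside. Pinch the tab from above across its 20 mm width (own y).
- bottle_amber: Bystander: amber bottle 68 mm across, 150 mm high; origin at its foot. Leave alone.
- jar: Bystander: glass jar 70 mm across, 85 mm high; origin at its foot. Leave alone.
- beaker: Bystander: glass beaker 64 mm across, 85 mm high; origin at its foot. Leave alone.
- mortar: Bystander: white mortar bowl 84 mm across, 55 mm high; origin at its foot. Leave alone.
- bottle_white: Bystander: white bottle 64 mm across, 160 mm high; origin at its foot. Leave alone.
- can: Bystander: metal can 60 mm across, 100 mm high; origin at its foot. Leave alone.

How it is judged:
By the outcome, as a careful person would: the job done as asked, in the order asked, and still so for the second after the job is handed in, with the robot touching nothing.
Of basket_a, basket_b, basket_c only 2 to 3 are there at a start; the rules pass over those that are not, and their reading is None.
At some moment in a run one of basket_d may be knocked a few centimetres aside while the robot is not near it.
It also fails if it takes over 210 s, if anything falls off the work surface, if the arm or the gripper's body presses on something with over 40 N, if the wrist force passes 120 N, or if a joint passes its speed limit or range.

### The arm

A 7-joint arm with a two-finger parallel gripper is mounted at the origin on the work surface. World frame = base frame: x ahead of the robot, y to its left, z up, the work surface at z = 0. Lengths are in m, angles in degrees, forces in N, time in s.
With the tool pointing down it reaches from about 0.425 to 0.825 m from the base axis. Payload 3.6 kg.
Tool frame: the origin (TCP) lies at the very end of the fingers, on their centre line; the grasp point (between the pads) lies 19 mm behind it; z points along the fingers, y is the line along which they close (so a half turn about z gives the same grasp; the last joint's range is limited). The gripper opens to 93 mm and grips with 3 to 60 N. Pads are 15 mm wide; open, the fingers measure 128 mm over their backs; the gripper's body (75 mm by 188 mm) begins 65 mm behind the grasp point.
Start: joints at [73.023, 35.231, -0.722, 81.555, 0.464, 63.22, -2.315], TCP at [0.173, -0.626, 0.219] pointing down, gripper open.
Joint ranges: [-178.69, 178.69], [-17.37, 117.87], [-77.05, 75.6], [15.02, 138.74], [-78.02, 258.01], [0.78, 113.62], [-162.83, 162.83]. Speed limits (degrees/s): [159.86, 159.86, 180, 180, 180, 180, 180].

### API

Orientations are given as [roll, pitch, yaw] about the fixed x, y, z axes, in that order (R = Rz(yaw) Ry(pitch) Rx(roll)).
In Python, from bench import * gives the robot as it stands.
- The arm moves only by the shell command python3 -m handwheel 'ROWS'. ROWS is JSON, a list of rows, each a list of 3 entries, a list of its own where there are three numbers: the turn, a rotation vector about the world's x, y, z in units of 45 degrees (1.0 is 45 degrees), then the shift along the world's x, y, z in units of 0.1 m (1.0 is 0.1 m), then the opening, from -1 (shut) to 1 (fully open), so that 0 is half open. A call has 1 to 10 rows; each row shifts and turns the commanded pose from where the row before left it; what a row does not reach is not made up. A row lasts 1/12 s, in which the tool goes at most 41.7 mm and 7.16 degrees, less where a joint would pass 70% of its speed; a pose out of reach is approached as far as the arm can. A call with a number of a shift or a turn outside -1 to 1 is refused whole. A call with a gripper value outside its range is refused whole. The fingers move at their own pace and stop on an object; the grip force is fixed at half the most. Time passes only in rows, so rows that do not move let the fingers close. It gives the time, the measured TCP pose, the force, the opening and the grip force at its end, in the units of the state.
- sense(): the state, without advancing time (a new reading comes with each control period).
- read_camera(name): name is "side" or "top" or "wrist"; returns the picture (480x640x3 uint8, red, green, blue); there is no depth.
- camera_model(name): a dict with "fx", "fy", "cx", "cy" (pixels), "world_to_cam" (4x4, takes a point from world to camera coordinates); the wrist camera has in their place "mount" (4x4, takes a point from camera to tool coordinates, whose origin is the TCP and whose axes are the flange's). Camera axes: x right, y up, looking along -z (the intrinsics and any distortion apply to the point x, -y, -z); pixel columns grow to the right and rows downward; lengths in m; the calibration is good to about 2 mm. The wrist camera is an equidistant fisheye: a pixel r from the principal point sees the ray r / f radians off the axis. A picture is of the moment at which its call begins: read the wrist's pose just before it. camera_model takes no time and is no camera call.
- close_job(): hands the job in; it is judged then, once.
The state is a dict: "clock": time; "joint_positions": joint angles; "qvel": joint speeds; "joint_torque": joint torques, N m; "tool_pos": TCP position; "tool_rot": TCP orientation; "ft_force": force on the tool from outside, world axes, zero at the start; "torque": the same for the moment, N m; "width": finger opening in m; "grip_force": force on a finger pad.
Only numpy, scipy, OpenCV 4.12 (cv2) and the standard library are available. Lean on these libraries where they do the work, as an engineer would, in place of code of your own. Each camera call takes 0.05 s, during which the arm holds its last target. There are 200 camera calls.

## Working session

There is one attempt and no reset: what is moved stays moved. The work goes in short steps, Python scripts to look and compute and a shell command to move; the robot and the scene stay as the last step left them, time stands still between calls to the robot, and variables do not carry over. Pictures are saved under pics/ and viewed, at most 14 in all, crops included, and the job is handed in when it is done.

```bash
mkdir -p pics; ls
python3 - <<'E'
from bench import *
import cv2
for n in("top","side","wrist"):
    cv2.imwrite(f"pics/{n}0.png",read_camera(n)[:,:,::-1])
    print(n,camera_model(n))
s=sense();print(s['clock'],s['tool_pos'],s['tool_rot'],s['width'])
E
```

```text
pics
top {'fx': 473.81835892104164, 'fy': 473.81835892104164, 'cx': 318.5362708251503, 'cy': 246.5693358530627, 'world_to_cam': array([[-2.85141715e-02, -9.99582315e-01, -4.70514257e-03,
         3.96944402e-02],
       [ 9.87701166e-01, -2.88985414e-02,  1.53659625e-01,
        -5.93337631e-01],
       [-1.53731415e-01, -2.65797917e-04,  9.88112636e-01,
        -1.28882189e+00],
       [ 0.00000000e+00,  0.00000000e+00,  0.00000000e+00,
         1.00000000e+00]])}
side {'fx': 616.0935169780231, 'fy': 616.0935169780231, 'cx': 317.38428135327376, 'cy': 247.46246545105123, 'world_to_cam': array([[ 0.16076465, -0.98687159,  0.01546555, -0.06657782],
       [ 0.73814847,  0.13061923,  0.66187269, -0.5294105 ],
       [-0.65520345, -0.09498986,  0.74945671, -1.72801715],
       [ 0.        ,  0.        ,  0.        ,  1.        ]])}
wrist {'fx': 371.64829954431775, 'fy': 371.64829954431775, 'cx': 315.09039004107115, 'cy': 244.12170087025885, 'mount': array([[ 1.71314391e-03,  9.57714665e-01,  2.87714590e-01,
         7.97306827e-02],
       [ 9.99997756e-01, -1.99932281e-03,  7.00835891e-04,
        -8.68855203e-05],
       [ 1.24643515e-03,  2.87712744e-01, -9.57715941e-01,
        -1.66669065e-01],
       [ 0.00000000e+00,  0.00000000e+00,  0.00000000e+00,
         1.00000000e+00]])}
0.15 [ 0.17312245 -0.62591745  0.21775462] [-1.79889412e+02  1.80312291e-03  1.54633261e+01] 0.09343930493598335
```

View pics/top0.png

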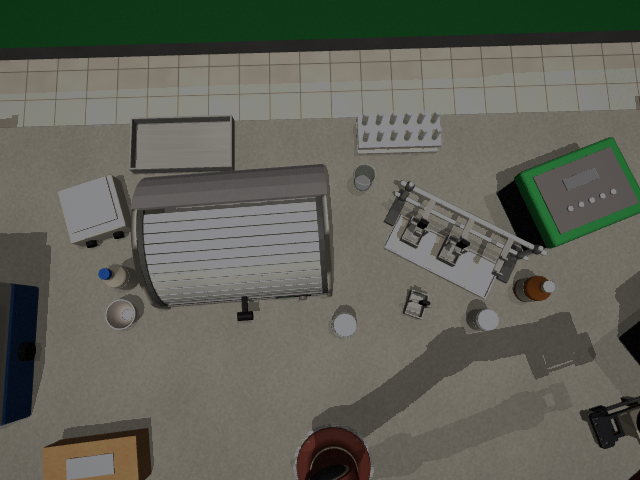

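View pics/side0.png

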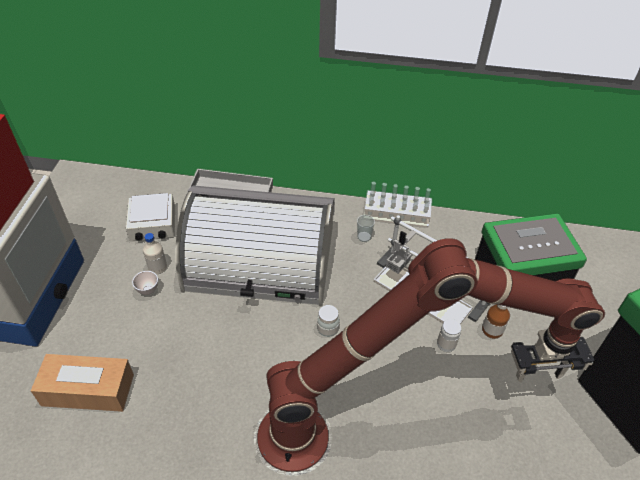

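The top view shows the cabinet at around (235,240) with its pull at (245,314). The rack is at around (460,240), with baskets hanging near (415,230) and (455,248). The loose basket is at (416,303). I'll zoom in on both areas.

Run:
```python
import cv2
i=cv2.imread("pics/top0.png")
cv2.imwrite("pics/c1.png",cv2.resize(i[165:330,375:555],None,fx=4.4,fy=3.6*4.4/4.4,interpolation=cv2.INTER_CUBIC)[:600,:800])
cv2.imwrite("pics/c2.png",cv2.resize(i[160:335,125:345],None,fx=3.4,fy=3.4,interpolation=cv2.INTER_CUBIC))
```

```text
(no output)
```

View pics/c1.png

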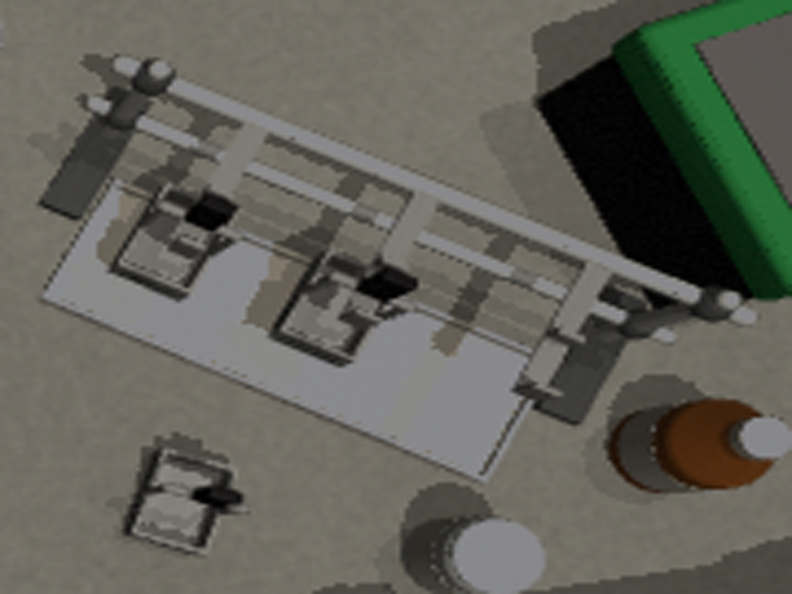

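View pics/c2.png

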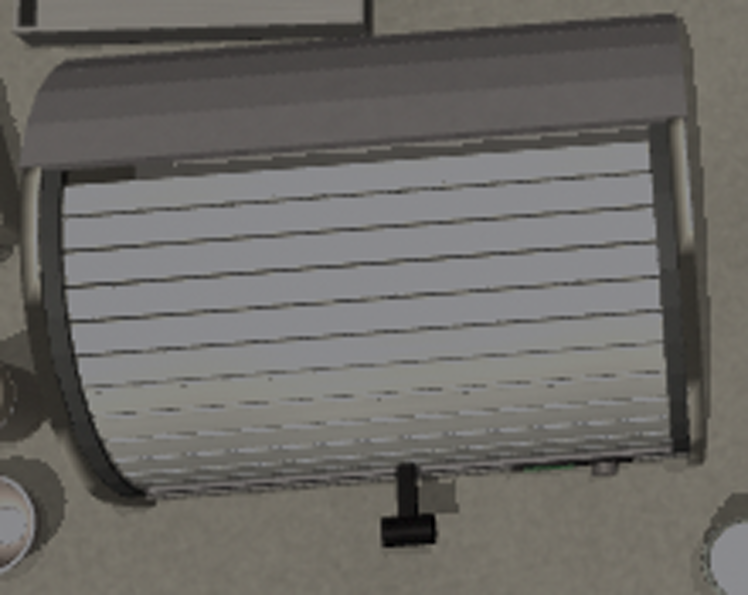

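Baskets a and b hang on their hooks, and c's hook is empty. In full-image pixels the post caps are at (410,185) and (539,248). The tabs are at about (423,224), (463,244) and (425,303), and the pull is at (245.3,316).

```bash
cat > h.py <<'E'
import numpy as np, cv2
from bench import *
from scipy.spatial.transform import Rotation as R
def cast(name,u,v,z,s=None):
    m=camera_model(name)
    if name=="wrist":
        s=s or sense()
        d=np.array([u-m['cx'],v-m['cy']]);r=np.hypot(*d);t=r/m['fx']
        ray=np.array([d[0]/r*np.sin(t),-d[1]/r*np.sin(t),-np.cos(t)])
        Rt=R.from_euler('xyz',s['tool_rot'],degrees=True).as_matrix()
        M=m['mount'];o=Rt@M[:3,3]+s['tool_pos'];w=Rt@M[:3,:3]@ray
    else:
        T=m['world_to_cam'];w=T[:3,:3].T@np.array([(u-m['cx'])/m['fx'],-(v-m['cy'])/m['fy'],-1]);o=-T[:3,:3].T@T[:3,3]
    return o+w*(z-o[2])/w[2]
def cam(x,y,z=0): # frame to world
    c,s=np.cos(F['cyaw']),np.sin(F['cyaw']);return F['c']+[c*x-s*y,s*x+c*y]
E
python3 - <<'E'
from h import *
f=lambda x,y:(x/4.4+375,y/3.6+165)
g=lambda x,y:(x/3.4+125,y/3.4+160)
C=lambda p,z:cast("top",*p,z)[:2]
pl,pr=C(f(153,70),.19),C(f(720,298),.19)
yv=pl-pr;print("len",np.hypot(*yv));yv/=np.hypot(*yv);xv=np.array([yv[1],-yv[0]])
ry=np.degrees(np.arctan2(xv[1],xv[0]));o=(pl+pr)/2-.085*xv
print("rack",o,ry,"hooks",o+.11*yv,o)
print("tabs",C(f(210,205),.228),C(f(388,278),.228),"d",C(f(222,492),.154))
print('d tray',[C(f(*p),.036) for p in((160,448),(240,470),(208,553),(128,532))])
for a,b in(((66,216),(651,171)),((72,322),(660,277)),((62,250),(655,206))):
    d=C(g(*a),.24)-C(g(*b),.24);print("cyaw",np.degrees(np.arctan2(-d[0],d[1])))
l,r=C(g(22,165),.237),C(g(688,118),.237);print("hood",l,r,np.hypot(*(l-r)),np.degrees(np.arctan2(-(l-r)[0],(l-r)[1])))
print("pull top",C(g(409,519),.097),C(g(409,530),.087))
for n,p in dict(can=(345,325),j=(485,319),am=(548,287),bk=(364,172)).items(): print(n,C(p,.1))
E
```

```text
len 0.35734533560576937
rack [ 0.56489279 -0.33057605] -28.98798621607584 hooks [ 0.61820167 -0.2343567 ] [ 0.56489279 -0.33057605]
tabs [ 0.61937905 -0.23392858] [ 0.56631946 -0.32888609] d [ 0.42804967 -0.24466057]
d tray [array([ 0.46690733, -0.23346455]), array([ 0.44845081, -0.28313406]), array([ 0.38551375, -0.25891906]), array([ 0.40293748, -0.2095188 ])]
cyaw 2.8079593012799795
cyaw 2.757434640736627
cyaw 2.64027517988906
hood [0.67193771 0.47682772] [ 0.69244762 -0.00277161] 0.4800376793925843 2.4487440666880094
pull top [0.41467347 0.22177818] [0.4063149  0.22339309]
can [ 0.37487373 -0.04116516]
j [ 0.37996183 -0.41034422]
am [ 0.45917386 -0.58452926]
bk [ 0.79095855 -0.10922339]
```

```bash
python3 -m handwheel '[[[0,0,0.124],[0.227,0.206,0.16],1],[[0,0,0.124],[0.227,0.206,0.16],1],[[0,0,0.124],[0.227,0.206,0.16],1],[[0,0,0.124],[0.227,0.206,0.16],1],[[0,0,0.124],[0.227,0.206,0.16],1],[[0,0,0.124],[0.227,0.206,0.16],1],[[0,0,0.124],[0.227,0.206,0.16],1],[[0,0,0.124],[0.227,0.206,0.16],1],[[0,0,0.124],[0.227,0.206,0.16],1],[[0,0,0.124],[0.227,0.206,0.16],1]]'
python3 -m handwheel '[[[0,0,0.124],[0.15,0.32,0],1],[[0,0,0.124],[0.15,0.32,0],1],[[0,0,0.124],[0.15,0.32,0],1],[[0,0,0.124],[0.15,0.32,0],1],[[0,0,0.124],[0.15,0.32,0],1],[[0,0,0.124],[0.15,0.32,0],1],[[0,0,0.124],[0.15,0.32,0],1],[[0,0,0.124],[0.15,0.32,0],1],[[0,0,0.124],[0.15,0.32,0],1],[[0,0,0.124],[0.15,0.32,0],1]]'
python3 -m handwheel '[[[0,0,0.124],[-0.15,0.32,-0.1],1],[[0,0,0.124],[-0.15,0.32,-0.1],1],[[0,0,0.124],[-0.15,0.32,-0.1],1],[[0,0,0.124],[-0.15,0.32,-0.1],1],[[0,0,0.124],[-0.15,0.32,-0.1],1],[[0,0,0.124],[-0.15,0.32,-0.1],1],[[0,0,0.124],[-0.15,0.32,-0.1],1],[[0,0,0.124],[-0.15,0.32,-0.1],1],[[0,0,0.124],[-0.15,0.32,-0.1],1],[[0,0,0.124],[-0.15,0.32,-0.1],1]]'
python3 - <<'E'
from h import *
s=sense();print(s['tool_pos'],s['tool_rot'],s['joint_positions'])
cv2.imwrite("pics/w1.png",read_camera("wrist")[:,:,::-1])
E
```

```text
clock: 0.98
tool_pos: [0.4009, -0.4192, 0.3792]
tool_rot: [-180.0, -0.0, 71.5]
ft_force: [0.8, 0.1, -0.2]
width: 0.093
grip_force: 0.0
clock: 1.82
tool_pos: [0.5505, -0.099, 0.3785]
tool_rot: [-180.0, -0.0, 127.3]
ft_force: [0.6, -0.6, 0.1]
width: 0.0929
grip_force: 0.0
clock: 2.65
tool_pos: [0.3993, 0.2205, 0.2782]
tool_rot: [-180.0, 0.0, -176.9]
ft_force: [1.4, 0.6, 0.0]
width: 0.0929
grip_force: 0.0
[0.39929607 0.22045551 0.27818132] [-1.79965619e+02  1.83373074e-02 -1.76911136e+02] [  7.31115622  20.92220526 -53.33915058 105.62774788  18.82763021
  62.82345301  40.09552308]
```

View pics/w1.png

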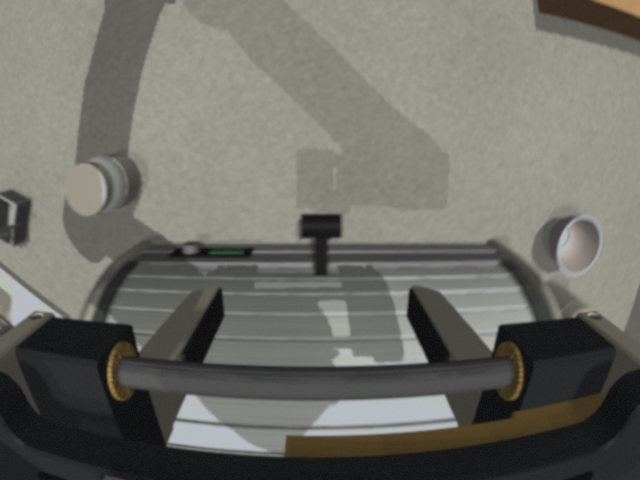

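The wrist view shows the pull bar centred at (321,226), spanning u=301..341, with the mortar on the right and the jar on the left.

Run:
```python
from h import *
s=sense()
p=cast("wrist",321,226,.087,s);a=cast("wrist",302,226,.087,s);b=cast("wrist",340,226,.087,s)
print(p,np.hypot(*(a-b)[:2]),(a+b)/2)
l,r=cast("wrist",140,248,.06,s),cast("wrist",497,246,.06,s);print(l,r,np.degrees(np.arctan2(-(r-l)[0],(r-l)[1])))
l,r=cast("wrist",118,319,.2,s),cast("wrist",530,316,.2,s);print(l,r,np.degrees(np.arctan2(-(r-l)[0],(r-l)[1])))
```

```text
[0.40030131 0.23532421 0.087     ] 0.037654783382408984 [0.40028373 0.23534454 0.087     ]
[0.44625049 0.02816446 0.06      ] [0.41472919 0.44594567 0.06      ] 4.314751757615329
[0.46130905 0.07060102 0.2       ] [0.43655979 0.4134325  0.2       ] 4.129062515959839
```

Run:
```python
from h import *
s=sense();print(s['tool_pos'],s['tool_rot'],s['qvel'])
s['tool_pos']=np.array([0.39929607,0.22045551,0.27818132]);s['tool_rot']=[-179.9656,0.018,-176.911]
p=cast("wrist",321,226,.087,s);print(p)
l,r=cast("wrist",140,248,.06,s),cast("wrist",497,246,.06,s);print(l,r,np.degrees(np.arctan2(-(r-l)[0],(r-l)[1])))
cv2.imwrite("pics/w2.png",read_camera("wrist")[:,:,::-1])
m=(cv2.cvtColor(read_camera("wrist"),cv2.COLOR_RGB2GRAY)<35).astype(np.uint8)
m[300:]=0
n,_,st,ce=cv2.connectedComponentsWithStats(m)
for i in range(1,n):
    if st[i,4]>150: print(st[i],ce[i])
```

```text
[0.3939011  0.22745315 0.27743124] [ 179.70266641   -0.21486631 -176.00129329] [ 3.27671526 -1.8969304   1.24246864 -1.0552963  -2.69001973  3.69367377
  0.87620187]
[0.40683572 0.22718758 0.087     ]
[0.45013775 0.01808323 0.06      ] [0.42444401 0.43717557 0.06      ] 3.5083023984690485
[295 221  38   8 256] [314.03515625 223.96484375]
[295 233  38  46 603] [312.88888889 250.61525705]
[186 251  60   9 225] [215.02222222 256.12      ]
```

```bash
python3 -m handwheel '[[[0,0,0],[0,0,0],1],[[0,0,0],[0,0,0],1],[[0,0,0],[0,0,0],1],[[0,0,0],[0,0,0],1]]'
python3 - <<'E'
from h import *
s=sense();print(s['tool_pos'],s['tool_rot'],abs(s['qvel']).max(),s['joint_positions'])
I=read_camera("wrist");cv2.imwrite("pics/w3.png",I[:,:,::-1])
m=(cv2.cvtColor(I,cv2.COLOR_RGB2GRAY)<55).astype(np.uint8);m[300:]=0
m=m[:,270:380].copy()
n,_,st,ce=cv2.connectedComponentsWithStats(m)
for i in range(1,n):
    if st[i,4]>150:
        x,y,w,h,_=st[i];x+=270;print(st[i])
        rows=[(np.flatnonzero(m[r]).min()+270,np.flatnonzero(m[r]).max()+270) for r in range(y,y+h)];
        k=[j for j,(a,b) in enumerate(rows) if b-a>30];print(k[0]+y,k[-1]+y)
        v=(k[0]+k[-1])/2+y;u=np.mean([rows[j] for j in k]);p=cast("wrist",u,v,.087,s);print(u,v,p)
E
```

```text
clock: 3.13
tool_pos: [0.4011, 0.2183, 0.2787]
tool_rot: [-180.0, 0.0, -177.3]
ft_force: [0.3, -0.3, 1.0]
width: 0.0927
grip_force: 0.0
[0.40114586 0.21834218 0.27874382] [-1.79974836e+02  2.45415625e-02 -1.77330430e+02] 0.41916181003816216 [  7.55478291  20.90668876 -53.20403631 105.49985614  18.76310028
  62.8993602   40.11215298]
[  32  214   39   60 1383]
214 235
321.0 224.5 [0.4073598  0.22497098 0.087     ]
```

```bash
python3 -m handwheel '[[[0,0,0],[0.01,0.01,-0.2],1],[[0,0,0],[0.01,0.01,-0.2],1],[[0,0,0],[0.01,0.01,-0.25],1],[[0,0,0],[0.01,0.01,-0.25],1],[[0,0,0],[0.01,0.01,-0.25],1],[[0,0,0],[0.01,0.01,-0.25],1],[[0,0,0],[0,0.01,-0.25],1],[[0,0,0],[0,0,-0.25],1],[[0,0,0],[0,0,-0.15],1],[[0,0,0],[0,0,-0.05],1]]'
python3 -m handwheel '[[[0,0,0],[0,0,0],0],[[0,0,0],[0,0,0],-0.3],[[0,0,0],[0,0,0],-1],[[0,0,0],[0,0,0],-1],[[0,0,0],[0,0,0],-1],[[0,0,0],[0,0,0],-1]]'
```

```text
clock: 4.02
tool_pos: [0.4057, 0.2252, 0.0666]
tool_rot: [-179.9, -0.2, -177.2]
ft_force: [0.2, -0.2, 1.5]
width: 0.0929
grip_force: 0.0
clock: 4.52
tool_pos: [0.4066, 0.2267, 0.0693]
tool_rot: [180.0, 0.1, -177.2]
ft_force: [0.2, -0.5, 0.5]
width: 0.0576
grip_force: 0.0
```

```bash
python3 -m handwheel '[[[0,0,0],[0,0,0],-1],[[0,0,0],[0,0,0],-1],[[0,0,0],[0,0,0],-1],[[0,0,0],[0,0,0],-1],[[0,0,0],[0,0,0],-1],[[0,0,0],[0,0,0],-1]]'
python3 -m handwheel '[[[0,0,0],[0.028,0.001,0.218],-1],[[0,0,0],[0.049,0.002,0.214],-1],[[0,0,0],[0.07,0.003,0.208],-1],[[0,0,0],[0.091,0.004,0.2],-1],[[0,0,0],[0.11,0.005,0.19],-1],[[0,0,0],[0,0,0],-1]]'
```

```text
clock: 5.02
tool_pos: [0.4064, 0.2247, 0.0687]
tool_rot: [-179.8, -0.0, -177.2]
ft_force: [-0.9, -5.7, 5.8]
width: 0.0399
grip_force: 30.0
clock: 5.52
tool_pos: [0.4422, 0.2265, 0.1733]
tool_rot: [-179.9, 0.0, -177.3]
ft_force: [-1.6, -5.4, 1.1]
width: 0.0398
grip_force: 30.0
```

```bash
python3 -m handwheel '[[[0,0,0],[0.129,0.006,0.178],-1],[[0,0,0],[0.146,0.007,0.164],-1],[[0,0,0],[0.162,0.008,0.149],-1],[[0,0,0],[0.176,0.009,0.132],-1],[[0,0,0],[0.188,0.009,0.114],-1],[[0,0,0],[0.198,0.01,0.095],-1],[[0,0,0],[0.207,0.01,0.074],-1],[[0,0,0],[0.213,0.01,0.053],-1],[[0,0,0],[0.218,0.011,0.032],-1],[[0,0,0],[0,0,0],-1]]'
```

```text
clock: 6.35
tool_pos: [0.6101, 0.2349, 0.2711]
tool_rot: [179.9, 0.3, -177.4]
ft_force: [1.5, -4.2, 4.1]
width: 0.0398
grip_force: 30.0
```

```bash
python3 -m handwheel '[[[0,0,0],[0,0,0],0.4],[[0,0,0],[0,0,0],0.4],[[0,0,0],[0,0,0],0.4],[[0,0,0],[0,0,0],0.4],[[0,0,0],[0,0,0.1],0.4],[[0,0,0],[0,0,0.2],0.4],[[0,0,0],[0,0,0.3],0.4],[[0,0,0],[0,0,0.3],0.4],[[0,0,0],[0,0,0.2],0.2],[[0,0,0],[-0.1,-0.15,0.1],0]]'
python3 -m handwheel '[[[0,0,-0.04],[-0.12,-0.32,0],0],[[0,0,-0.04],[-0.12,-0.32,0],0],[[0,0,-0.04],[-0.12,-0.32,0],0],[[0,0,-0.04],[-0.12,-0.32,0],0],[[0,0,-0.04],[-0.12,-0.32,0],0],[[0,0,-0.04],[-0.12,-0.32,0],0],[[0,0,-0.04],[-0.12,-0.32,0],0],[[0,0,-0.04],[-0.12,-0.32,0],0],[[0,0,-0.04],[-0.12,-0.32,0],0],[[0,0,-0.04],[-0.12,-0.32,0],0]]'
python3 -m handwheel '[[[0,0,-0.04],[-0.12,-0.32,-0.1],0],[[0,0,-0.04],[-0.12,-0.32,-0.2],0],[[0,0,-0.04],[-0.12,-0.32,-0.3],0],[[0,0,0],[-0.12,-0.32,-0.2],0],[[0,0,0],[-0.08,-0.2,-0.1],0],[[0,0,0],[-0.03,-0.1,0],0],[[0,0,0],[0,0,0],0],[[0,0,0],[0,0,0],0],[[0,0,0],[0,0,0],0]]'
python3 - <<'E'
from h import *
s=sense();print(s['tool_pos'],s['tool_rot'],abs(s['qvel']).max(),s['joint_positions'])
I=read_camera("wrist");cv2.imwrite("pics/w4.png",I[:,:,::-1])
J=read_camera("side");cv2.imwrite("pics/s4.png",np.vstack([I[:,:,::-1],J[:,:,::-1]])[:, :] if 0 else cv2.resize(np.hstack([I[:,:,::-1],J[:,:,::-1]]),(800,300)))
E
```

```text
clock: 7.18
tool_pos: [0.5946, 0.2251, 0.3942]
tool_rot: [179.6, 0.2, -176.9]
ft_force: [-0.7, 0.2, -0.3]
width: 0.0558
grip_force: 0.0
clock: 8.02
tool_pos: [0.4738, -0.0996, 0.3917]
tool_rot: [-180.0, 0.1, 164.8]
ft_force: [-0.3, -0.3, -0.4]
width: 0.0465
grip_force: 0.0
clock: 8.77
tool_pos: [0.4186, -0.252, 0.3048]
tool_rot: [180.0, 0.2, 159.7]
ft_force: [-0.2, 1.0, 0.7]
width: 0.0461
grip_force: 0.0
[ 0.41861119 -0.25203447  0.3048378 ] [179.95015341   0.18104883 159.67954105] 0.6049069836712214 [ 58.56416398  19.9309343  -41.60990343  98.80515217  14.24161656
  66.49955214  82.64658124]
```

View pics/s4.png

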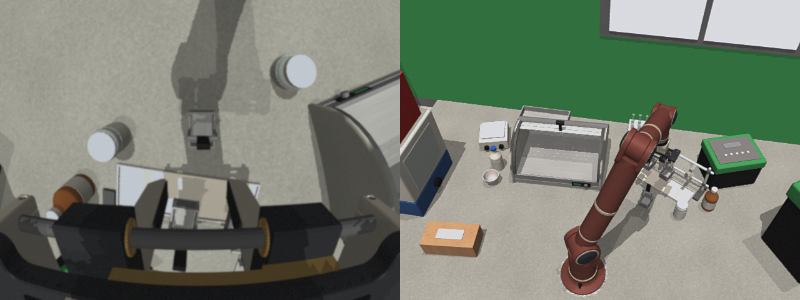

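The shutter is open. Basket d is under the wrist camera, with its tab near wrist pixel (322,232).

```bash
cat >> h.py <<'E'
def tab(I,s,z,box,th=45):
    x0,y0,x1,y1=box
    m=(cv2.cvtColor(I,cv2.COLOR_RGB2GRAY)[y0:y1,x0:x1]<th).astype(np.uint8)
    n,_,st,ce=cv2.connectedComponentsWithStats(m)
    for i in range(1,n):
        x,y,w,h,a=st[i]
        if a>60:
            x+=x0;y+=y0
            print((x,y,w,h,a),'top@z',[np.round(cast("wrist",u,v,z,s)[:2],4) for u,v in ((x,y),(x+w,y),(x,y+h),(x+w,y+h),(x+w/2,y+h/2))])
E
python3 - <<'E'
from h import *
s=sense();s['tool_pos']=np.array([0.41861,-0.25203,0.30484]);s['tool_rot']=[179.95,.18,159.68]
I=cv2.imread("pics/w4.png")[:,:,::-1]
tab(I,s,.154,(280,160,370,270))
cv2.imwrite("pics/c4.png",cv2.resize(I[160:270,270:380,::-1],None,fx=4,fy=4))
E
```

```text
(np.int32(315), np.int32(218), np.int32(22), np.int32(21), np.int32(408)) top@z [array([ 0.4102, -0.2487]), array([ 0.4169, -0.2306]), array([ 0.4282, -0.2553]), array([ 0.435 , -0.2369]), array([ 0.4225, -0.2428])]
```

View pics/c4.png

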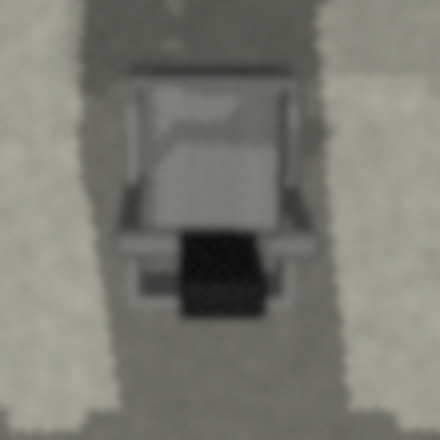

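The tab's top face spans u=315..336, v=229..239, which puts it at (0.428,-0.245). This agrees with the top view, and the basket is square to the tool.

```bash
python3 -m handwheel '[[[0,0,0],[0.03,0.03,-0.15],0],[[0,0,0],[0.03,0.03,-0.25],0],[[0,0,0],[0.03,0.015,-0.25],0],[[0,0,0],[0,0,-0.25],0],[[0,0,0],[0,0,-0.25],0],[[0,0,0],[0,0,-0.25],0],[[0,0,0],[0,0,-0.25],0],[[0,0,0],[0,0,-0.2],0],[[0,0,0],[0,0,-0.09],0],[[0,0,0],[0,0,0],0]]'
python3 -m handwheel '[[[0,0,0],[0,0,0],-1],[[0,0,0],[0,0,0],-1],[[0,0,0],[0,0,0],-1],[[0,0,0],[0,0,0],-1],[[0,0,0],[0,0,0],-1],[[0,0,0],[0,0,0],-1],[[0,0,0],[0,0,0],-1]]'
```

```text
clock: 9.7
tool_pos: [0.4255, -0.2454, 0.1081]
tool_rot: [180.0, -0.2, 159.6]
ft_force: [0.0, 0.3, 0.9]
width: 0.0466
grip_force: 0.0
clock: 10.28
tool_pos: [0.4262, -0.247, 0.11]
tool_rot: [-180.0, 0.1, 159.5]
ft_force: [-0.6, 0.6, 4.6]
width: 0.0199
grip_force: 30.0
```

```bash
python3 -m handwheel '[[[0,0,0],[0,0,0.15],-1],[[0,0,0],[0,0,0.3],-1],[[0,0,0],[0,0,0.35],-1],[[0,0,0],[0,0,0.35],-1],[[0,0,0],[0,0,0.35],-1],[[0,0,0],[0,0,0.35],-1],[[0,0,0],[0,0,0.35],-1],[[0,0,0],[0,0,0.35],-1],[[0,0,0],[0,0,0.25],-1],[[0,0,0],[0,0,0.1],-1]]'
python3 -m handwheel '[[[0,0,0],[0.033,0.15,0],-1],[[0,0,0.032],[0.066,0.3,0],-1],[[0,0,0.032],[0.073,0.33,0],-1],[[0,0,0.032],[0.073,0.33,0],-1],[[0,0,0.032],[0.073,0.33,0],-1],[[0,0,0.032],[0.073,0.33,0],-1],[[0,0,0.032],[0.073,0.33,0],-1],[[0,0,0.032],[0.073,0.33,0],-1],[[0,0,0.032],[0.073,0.33,0],-1],[[0,0,0.032],[0.073,0.33,0],-1]]'
python3 -m handwheel '[[[0,0,0.032],[0.073,0.33,0],-1],[[0,0,0.032],[0.073,0.33,0],-1],[[0,0,0.032],[0.073,0.33,0],-1],[[0,0,0.032],[0.073,0.33,0],-1],[[0,0,0.032],[0.073,0.33,0],-1],[[0,0,0.032],[0.073,0.33,0],-1],[[0,0,0.032],[0.055,0.25,0],-1],[[0,0,0],[0.027,0.12,0],-1],[[0,0,0],[0.011,0.05,0],-1],[[0,0,0],[0,0,0],-1]]'
python3 - <<'E'
from h import *
import time
s=sense();print(s['tool_pos'],s['tool_rot'],abs(s['qvel']).max(),s['joint_positions'])
I=np.hstack([read_camera("wrist"),read_camera("top")]);cv2.imwrite("pics/s5.png",cv2.resize(I[:,:,::-1],(800,300),interpolation=cv2.INTER_AREA))
E
```

```text
clock: 11.12
tool_pos: [0.4268, -0.2468, 0.4029]
tool_rot: [-179.9, 0.3, 159.5]
ft_force: [0.8, 0.5, -2.8]
width: 0.0198
grip_force: 30.0
clock: 11.95
tool_pos: [0.4937, 0.0633, 0.3986]
tool_rot: [-179.9, -0.1, 172.5]
ft_force: [0.2, 0.7, -1.1]
width: 0.0198
grip_force: 30.0
clock: 12.78
tool_pos: [0.5467, 0.3031, 0.398]
tool_rot: [-180.0, -0.1, -177.4]
ft_force: [-0.2, 0.3, -0.9]
width: 0.0197
grip_force: 30.0
[0.54665893 0.30312748 0.39800831] [-1.79956792e+02 -1.25147176e-01 -1.77382703e+02] 2.518331353653518 [ -6.19810438  33.70616699 -50.28180751  65.68029088  25.20885722
  91.23051615  41.90483764]
```

View pics/s5.png

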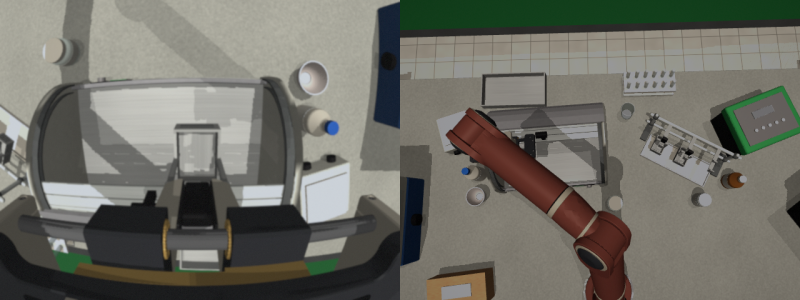

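Basket d hangs over the cabinet floor and the pull is back at the hood. In wrist pixels the sill ends are near (150,128) and (424,130). I'll check the cabinet pose from those.

Run:
```python
from h import *
s=sense()
l,r=cast("wrist",150,128,.064,s),cast("wrist",424,130,.064,s);print(l,r,np.hypot(*(l-r)[:2]),np.degrees(np.arctan2(-(r-l)[0],(r-l)[1])))
# predicted walls
O=np.array([.626,.2357]);a=np.radians(2.8);
for x,y in((-173,-225),(-173,225),(-163,0)): print(O+np.array([np.cos(a)*x-np.sin(a)*y,np.sin(a)*x+np.cos(a)*y])/1000)
```

```text
[0.45548147 0.06255679 0.064     ] [0.44782287 0.44556853 0.064     ] 0.3830882989176356 1.1455182384048663
[0.46419774 0.00251761]
[0.44221534 0.45198037]
[0.4631946  0.22773749]
```

```bash
python3 -m handwheel '[[[0,0,0],[0,0,-0.2],-1],[[0,0,0],[0,0,-0.35],-1],[[0,0,0],[0,0,-0.35],-1],[[0,0,0],[0,0,-0.35],-1],[[0,0,0],[0,0,-0.35],-1],[[0,0,0],[0,0,-0.35],-1],[[0,0,0],[0,0,-0.3],-1],[[0,0,0],[0,0,-0.15],-1],[[0,0,0],[0,0,-0.08],-1],[[0,0,0],[0,0,-0.05],-1]]'
python3 -m handwheel '[[[0,0,0],[0,0,-0.03],-1],[[0,0,0],[0,0,-0.03],-1],[[0,0,0],[0,0,0],-1]]'
```

```text
clock: 13.72
tool_pos: [0.5477, 0.3002, 0.1456]
tool_rot: [-179.9, -0.0, -177.6]
ft_force: [0.7, -0.5, -1.8]
width: 0.0196
grip_force: 30.0
clock: 13.97
tool_pos: [0.5476, 0.3023, 0.1411]
tool_rot: [180.0, 0.1, -177.5]
ft_force: [0.2, -0.3, -1.5]
width: 0.0198
grip_force: 30.0
```

```bash
python3 -m handwheel '[[[0,0,0],[0,0,-0.015],-1],[[0,0,0],[0,0,-0.01],-1],[[0,0,0],[0,0,0],-1]]'
```

```text
clock: 14.22
tool_pos: [0.5478, 0.303, 0.1401]
tool_rot: [180.0, 0.2, -177.5]
ft_force: [-0.0, -1.9, 4.9]
width: 0.0201
grip_force: 30.0
```

```bash
python3 -m handwheel '[[[0,0,0],[0,0,0],0],[[0,0,0],[0,0,0],0],[[0,0,0],[0,0,0],0],[[0,0,0],[0,0,0],0],[[0,0,0],[0,0,0],0],[[0,0,0],[0,0,0.1],0],[[0,0,0],[0,0,0.2],0],[[0,0,0],[0,0,0.35],0],[[0,0,0],[0,0,0.35],0],[[0,0,0],[0,0,0.35],0]]'
python3 -m handwheel '[[[0,0,0],[0,0,0.35],0],[[0,0,0],[0,0,0.35],0],[[0,0,0],[0,0,0.35],0],[[0,0,0],[0.04,-0.15,0.2],0],[[0,0,-0.044],[0.04,-0.3,0],0],[[0,0,-0.044],[0.04,-0.33,0],0],[[0,0,-0.044],[0.04,-0.33,0],0],[[0,0,-0.044],[0.04,-0.33,0],0],[[0,0,-0.044],[0.04,-0.33,0],0],[[0,0,-0.044],[0.04,-0.33,0],0]]'
python3 -m handwheel '[[[0,0,-0.044],[0.04,-0.33,0],0],[[0,0,-0.044],[0.04,-0.33,0],0],[[0,0,-0.044],[0.04,-0.33,0],0],[[0,0,-0.044],[0.04,-0.33,0],0],[[0,0,-0.044],[0.04,-0.33,0],0],[[0,0,-0.044],[0.04,-0.33,0],0],[[0,0,-0.044],[0.04,-0.33,0],0],[[0,0,-0.044],[0.04,-0.33,0],0],[[0,0,-0.044],[0.04,-0.33,0],0],[[0,0,-0.044],[0.02,-0.2,0],0]]'
python3 -m handwheel '[[[0,0,0],[0,-0.1,0],0],[[0,0,0],[0,0,0],0],[[0,0,0],[0,0,0],0],[[0,0,0],[0,0,0],0]]'
python3 - <<'E'
from h import *
s=sense();print(s['tool_pos'],s['tool_rot'],abs(s['qvel']).max(),s['joint_positions'])
w=read_camera("wrist");cv2.imwrite("pics/w6.png",w[:,:,::-1])
T=read_camera("top");cv2.imwrite("pics/t6.png",T[:,:,::-1])
cv2.imwrite("pics/s6.png",cv2.resize(np.hstack([w,T])[:,:,::-1],(800,300),interpolation=cv2.INTER_AREA))
E
```

```text
clock: 15.05
tool_pos: [0.5468, 0.3023, 0.2749]
tool_rot: [180.0, -0.0, -177.5]
ft_force: [0.7, 0.2, -0.4]
width: 0.0459
grip_force: 0.0
clock: 15.88
tool_pos: [0.5749, 0.0908, 0.3986]
tool_rot: [180.0, 0.0, 170.6]
ft_force: [-0.3, 0.2, 0.6]
width: 0.0464
grip_force: 0.0
clock: 16.72
tool_pos: [0.6128, -0.2295, 0.3979]
tool_rot: [-179.9, 0.1, 150.4]
ft_force: [0.1, 0.1, -0.2]
width: 0.0465
grip_force: 0.0
clock: 17.05
tool_pos: [0.6133, -0.2319, 0.3985]
tool_rot: [179.9, -0.0, 151.1]
ft_force: [0.6, 0.5, 0.3]
width: 0.0465
grip_force: 0.0
[ 0.6133415  -0.2319063   0.39845596] [ 1.79901390e+02 -8.62198845e-03  1.51076164e+02] 0.42170445259679057 [ 38.05044683  35.15667644 -41.78551448  59.76548794  22.4897897
  92.29909093  63.94051562]
```

View pics/s6.png

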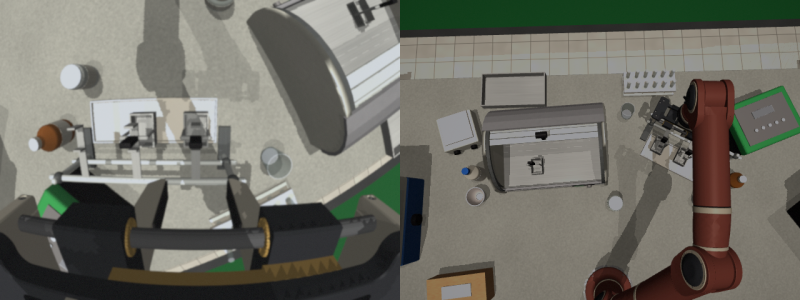

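Basket d stands upright in the cabinet. Tabs a and b are at wrist (307,224) and (208,227).

Run:
```python
from h import *
s=sense();I=cv2.imread("pics/w6.png")[:,:,::-1]
tab(I,s,.228,(180,195,340,245),40)
a=cv2.resize(I[180:260,170:350,::-1],None,fx=4,fy=4)
T=cv2.imread("pics/t6.png");b=cv2.resize(T[160:320,140:340],(720,576))[:270*2]
cv2.imwrite("pics/c6.png",np.vstack([a,cv2.resize(T[215:305,170:350],None,fx=4,fy=3)[:270]]))
g=cv2.cvtColor(T,cv2.COLOR_BGR2GRAY)
n,_,st,ce=cv2.connectedComponentsWithStats((g[230:300,190:270]<40).astype(np.uint8))
for i in range(1,n):
    if st[i,4]>20:u,v=ce[i]+[190,230];print(u,v,st[i],cast("top",u,v,.175))
```

```text
(np.int32(303), np.int32(218), np.int32(20), np.int32(20), np.int32(340)) top@z [array([ 0.6036, -0.2393]), array([ 0.6126, -0.2231]), array([ 0.6205, -0.2488]), array([ 0.6296, -0.2323]), array([ 0.6165, -0.2358])]
(np.int32(193), np.int32(219), np.int32(27), np.int32(17), np.int32(264)) top@z [array([ 0.5523, -0.3325]), array([ 0.5658, -0.3088]), array([ 0.5665, -0.342 ]), array([ 0.58  , -0.3179]), array([ 0.5662, -0.3251])]
209.95 260.98333333333335 [14 26 12 10 60] [0.54527784 0.29841083 0.175     ]
```

View pics/c6.png

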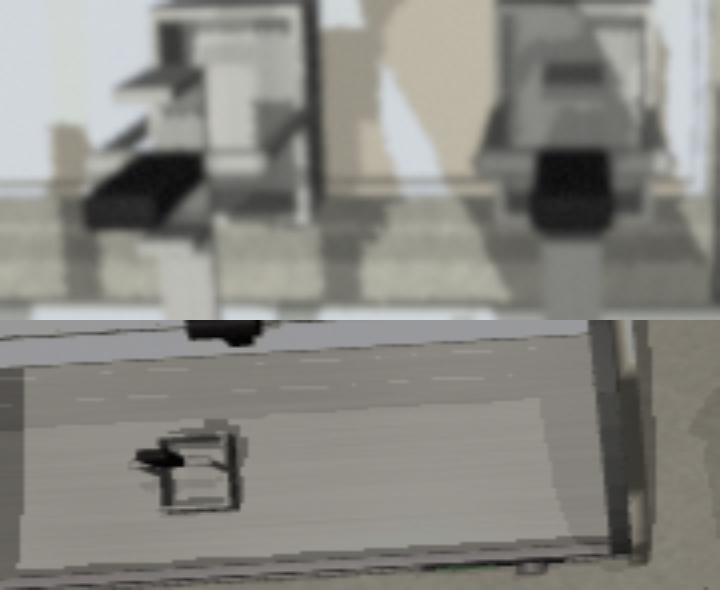

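Tab a's top face centre is at (313,233), or (0.620,-0.237). I'll use (0.6195,-0.2355). Basket d is standing properly at (0.546,0.30).

```bash
python3 -m handwheel '[[[0,0,0],[0.03,-0.02,-0.15],0],[[0,0,0],[0.03,-0.015,-0.25],0],[[0,0,0],[0,0,-0.3],0],[[0,0,0],[0,0,-0.3],0],[[0,0,0],[0,0,-0.3],0],[[0,0,0],[0,0,-0.3],0],[[0,0,0],[0,0,-0.25],0],[[0,0,0],[0,0,-0.15],0],[[0,0,0],[0,0,-0.1],0],[[0,0,0],[0,0,-0.03],0]]'
python3 -m handwheel '[[[0,0,0],[0,0,0],0],[[0,0,0],[0,0,0],-0.3],[[0,0,0],[0,0,0],-1],[[0,0,0],[0,0,0],-1],[[0,0,0],[0,0,0],-1],[[0,0,0],[0,0,0],-1],[[0,0,0],[0,0,0],-1],[[0,0,0],[0,0,0],-1],[[0,0,0],[0,0,0],-1]]'
```

```text
clock: 17.98
tool_pos: [0.6185, -0.2371, 0.1833]
tool_rot: [-180.0, -0.2, 150.9]
ft_force: [-0.8, 0.4, -0.3]
width: 0.0464
grip_force: 0.0
clock: 18.73
tool_pos: [0.6195, -0.2383, 0.1855]
tool_rot: [180.0, 0.1, 150.8]
ft_force: [-1.0, 0.5, 3.3]
width: 0.0199
grip_force: 30.0
```

Gripped. Now lift 44 mm and draw it out.

```bash
python3 -m handwheel '[[[0,0,0],[0,0,0.06],-1],[[0,0,0],[0,0,0.1],-1],[[0,0,0],[0,0,0.12],-1],[[0,0,0],[0,0,0.1],-1],[[0,0,0],[0,0,0.05],-1],[[0,0,0],[0,0,0.01],-1],[[0,0,0],[0,0,0],-1],[[0,0,0],[0,0,0],-1]]'
```

```text
clock: 19.4
tool_pos: [0.6188, -0.2383, 0.2284]
tool_rot: [-180.0, -0.0, 150.8]
ft_force: [-0.0, 0.6, -1.3]
width: 0.02
grip_force: 30.0
```

```bash
python3 -m handwheel '[[[0,0,0],[-0.05,0.027,0],-1],[[0,0,0],[-0.087,0.0485,0],-1],[[0,0,0],[-0.1,0.055,0],-1],[[0,0,0],[-0.1,0.055,0],-1],[[0,0,0],[-0.1,0.055,0],-1],[[0,0,0],[-0.1,0.055,0],-1],[[0,0,0],[-0.1,0.055,0],-1],[[0,0,0],[-0.1,0.055,0],-1],[[0,0,0],[-0.087,0.0485,0],-1],[[0,0,0],[-0.05,0.027,0],-1]]'
```

```text
clock: 20.23
tool_pos: [0.5301, -0.1893, 0.2284]
tool_rot: [-180.0, -0.1, 150.9]
ft_force: [0.0, 0.2, -2.4]
width: 0.0201
grip_force: 30.0
```

```bash
python3 -m handwheel '[[[0,0,0],[0,0,0.15],-1],[[0,0,0],[0,0,0.3],-1],[[0,0,0],[0,0,0.35],-1],[[0,0,0],[0,0,0.35],-1],[[0,0,0],[0,0,0.3],-1],[[0,0,0],[0,0.15,0.2],-1],[[0,0,0.054],[0.016,0.3,0.07],-1],[[0,0,0.054],[0.016,0.33,0],-1],[[0,0,0.054],[0.016,0.33,0],-1],[[0,0,0.054],[0.016,0.33,0],-1]]'
python3 -m handwheel '[[[0,0,0.054],[0.016,0.33,0],-1],[[0,0,0.054],[0.016,0.33,0],-1],[[0,0,0.054],[0.016,0.33,0],-1],[[0,0,0.054],[0.016,0.33,0],-1],[[0,0,0.054],[0.016,0.33,0],-1],[[0,0,0.054],[0.016,0.33,0],-1],[[0,0,0.054],[0.016,0.33,0],-1],[[0,0,0.054],[0.016,0.25,0],-1],[[0,0,0.054],[0.016,0.15,0],-1],[[0,0,0],[0,0.06,0],-1]]'
python3 -m handwheel '[[[0,0,0],[0,0,0],-1],[[0,0,0],[0,0,0],-1],[[0,0,0],[0,0,0],-1]]'
```

```text
clock: 21.07
tool_pos: [0.5378, -0.0448, 0.4007]
tool_rot: [-180.0, 0.0, 160.6]
ft_force: [-0.4, -0.4, -2.4]
width: 0.0198
grip_force: 30.0
clock: 21.9
tool_pos: [0.5514, 0.2341, 0.4]
tool_rot: [179.9, -0.1, -177.3]
ft_force: [-0.0, -0.7, -1.5]
width: 0.0197
grip_force: 30.0
clock: 22.15
tool_pos: [0.5532, 0.2289, 0.4006]
tool_rot: [-179.9, 0.0, -177.8]
ft_force: [0.0, -0.8, -1.5]
width: 0.0195
grip_force: 30.0
```

```bash
python3 -m handwheel '[[[0,0,0],[0,0,-0.2],-1],[[0,0,0],[0,0,-0.35],-1],[[0,0,0],[0,0,-0.35],-1],[[0,0,0],[0,0,-0.35],-1],[[0,0,0],[0,0,-0.35],-1],[[0,0,0],[0,0,-0.35],-1],[[0,0,0],[0,0,-0.3],-1],[[0,0,0],[0,0,-0.15],-1],[[0,0,0],[0,0,-0.1],-1],[[0,0,0],[0,0,-0.05],-1]]'
python3 -m handwheel '[[[0,0,0],[0,0,-0.03],-1],[[0,0,0],[0,0,-0.02],-1],[[0,0,0],[0,0,0],-1],[[0,0,0],[0,0,0],-1]]'
```

```text
clock: 22.98
tool_pos: [0.5529, 0.2289, 0.1446]
tool_rot: [-179.9, -0.1, -177.7]
ft_force: [-0.0, 0.3, -1.3]
width: 0.0197
grip_force: 30.0
clock: 23.32
tool_pos: [0.5531, 0.2312, 0.1419]
tool_rot: [180.0, 0.1, -177.6]
ft_force: [0.2, -0.0, -1.8]
width: 0.0197
grip_force: 30.0
```

```bash
python3 -m handwheel '[[[0,0,0],[0,0,-0.015],-1],[[0,0,0],[0,0,-0.01],-1],[[0,0,0],[0,0,0],-1]]'
```

```text
clock: 23.57
tool_pos: [0.5534, 0.2315, 0.1415]
tool_rot: [180.0, 0.2, -177.6]
ft_force: [-1.5, -2.6, 11.0]
width: 0.0197
grip_force: 30.0
```

```bash
python3 -m handwheel '[[[0,0,0],[0,0,0],0],[[0,0,0],[0,0,0],0],[[0,0,0],[0,0,0],0],[[0,0,0],[0,0,0],0],[[0,0,0],[0,0,0],0],[[0,0,0],[0,0,0.1],0],[[0,0,0],[0,0,0.2],0],[[0,0,0],[0,0,0.35],0],[[0,0,0],[0,0,0.35],0],[[0,0,0],[0,0,0.35],0]]'
python3 -m handwheel '[[[0,0,0],[0,0,0.35],0],[[0,0,0],[0,0,0.35],0],[[0,0,0],[0,0,0.35],0],[[0,0,0],[0,-0.15,0.2],0],[[0,0,-0.05],[0.01,-0.3,0],0],[[0,0,-0.05],[0.01,-0.33,0],0],[[0,0,-0.05],[0.01,-0.33,0],0],[[0,0,-0.05],[0.01,-0.33,0],0],[[0,0,-0.05],[0.01,-0.33,0],0],[[0,0,-0.05],[0.01,-0.33,0],0]]'
python3 -m handwheel '[[[0,0,-0.05],[0.01,-0.33,0],0],[[0,0,-0.05],[0.01,-0.33,0],0],[[0,0,-0.05],[0.01,-0.33,0],0],[[0,0,-0.05],[0.01,-0.33,0],0],[[0,0,-0.05],[0.01,-0.33,0],0],[[0,0,-0.05],[0.01,-0.33,0],0],[[0,0,-0.05],[0.01,-0.33,0],0],[[0,0,-0.05],[0.01,-0.33,0],0],[[0,0,0],[0,-0.33,0],0],[[0,0,0],[0,-0.25,0],0]]'
python3 -m handwheel '[[[0,0,0],[0,-0.15,0],0],[[0,0,0],[0,-0.1,0],0],[[0,0,0],[0,0,0],0],[[0,0,0],[0,0,0],0],[[0,0,0],[0,0,0],0]]'
python3 - <<'E'
from h import *
s=sense();print(s['tool_pos'],s['tool_rot'],abs(s['qvel']).max(),s['joint_positions'])
w=read_camera("wrist");cv2.imwrite("pics/w7.png",w[:,:,::-1])
T=read_camera("top")
cv2.imwrite("pics/s7.png",np.hstack([cv2.resize(T[200:310,140:350],None,fx=1.9,fy=2.7),cv2.resize(w[180:270,260:380],None,fx=3.3,fy=3.3)])[:,:,::-1])if 0 else cv2.imwrite("pics/s7.png",np.hstack([cv2.resize(T[200:310,140:340],(400,300)),cv2.resize(w[180:270,260:380],(400,300))])[:,:,::-1])
tab(w,s,.228,(270,195,370,245),40)
E
```

```text
clock: 24.4
tool_pos: [0.5522, 0.2309, 0.2753]
tool_rot: [180.0, -0.0, -177.6]
ft_force: [0.5, -0.0, 1.0]
width: 0.0467
grip_force: 0.0
clock: 25.23
tool_pos: [0.5582, 0.0195, 0.399]
tool_rot: [180.0, 0.0, 168.8]
ft_force: [-0.2, -0.1, -0.2]
width: 0.0466
grip_force: 0.0
clock: 26.07
tool_pos: [0.5659, -0.3044, 0.3986]
tool_rot: [-179.9, 0.0, 150.8]
ft_force: [0.0, -0.1, 0.5]
width: 0.0462
grip_force: 0.0
clock: 26.48
tool_pos: [0.567, -0.324, 0.3988]
tool_rot: [179.9, 0.0, 151.1]
ft_force: [-0.1, -0.3, 0.6]
width: 0.0464
grip_force: 0.0
[ 0.56701123 -0.3239848   0.39882404] [1.79927156e+02 4.57385404e-03 1.51089556e+02] 0.4032785163614357 [ 47.89078317  35.18600232 -43.44935267  60.24232919  23.30028298
  92.40788087  72.28174282]
(np.int32(296), np.int32(214), np.int32(20), np.int32(19), np.int32(335)) top@z [array([ 0.5509, -0.335 ]), array([ 0.5599, -0.3187]), array([ 0.5668, -0.344 ]), array([ 0.5759, -0.3275]), array([ 0.5633, -0.3313])]
```

View pics/s7.png

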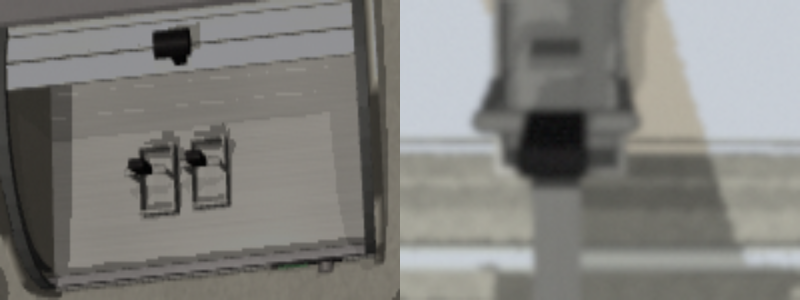

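Baskets d and a stand upright side by side. Tab b's top face is at wrist (306,229), or (0.567,-0.333).

```bash
python3 -m handwheel '[[[0,0,0],[0,-0.04,-0.15],0],[[0,0,0],[0,-0.04,-0.25],0],[[0,0,0],[0,0,-0.3],0],[[0,0,0],[0,0,-0.3],0],[[0,0,0],[0,0,-0.3],0],[[0,0,0],[0,0,-0.3],0],[[0,0,0],[0,0,-0.25],0],[[0,0,0],[0,0,-0.15],0],[[0,0,0],[0,0,-0.1],0],[[0,0,0],[0,0,-0.03],0]]'
python3 -m handwheel '[[[0,0,0],[0,0,0],0],[[0,0,0],[0,0,0],-0.3],[[0,0,0],[0,0,0],-1],[[0,0,0],[0,0,0],-1],[[0,0,0],[0,0,0],-1],[[0,0,0],[0,0,0],-1],[[0,0,0],[0,0,0],-1],[[0,0,0],[0,0,0],-1],[[0,0,0],[0,0,0],-1]]'
python3 -m handwheel '[[[0,0,0],[0,0,0.06],-1],[[0,0,0],[0,0,0.1],-1],[[0,0,0],[0,0,0.12],-1],[[0,0,0],[0,0,0.1],-1],[[0,0,0],[0,0,0.05],-1],[[0,0,0],[0,0,0.01],-1],[[0,0,0],[0,0,0],-1],[[0,0,0],[0,0,0],-1]]'
```

```text
clock: 27.42
tool_pos: [0.566, -0.3331, 0.1838]
tool_rot: [-180.0, -0.2, 151.0]
ft_force: [-1.2, 0.7, 0.3]
width: 0.0467
grip_force: 0.0
clock: 28.17
tool_pos: [0.5669, -0.3343, 0.1859]
tool_rot: [180.0, 0.1, 150.9]
ft_force: [-0.9, -0.2, 3.1]
width: 0.0201
grip_force: 30.0
clock: 28.83
tool_pos: [0.5662, -0.3342, 0.2289]
tool_rot: [-180.0, -0.1, 150.9]
ft_force: [0.6, -0.2, -2.8]
width: 0.0197
grip_force: 30.0
```

```bash
python3 -m handwheel '[[[0,0,0],[-0.05,0.027,0],-1],[[0,0,0],[-0.087,0.0485,0],-1],[[0,0,0],[-0.1,0.055,0],-1],[[0,0,0],[-0.1,0.055,0],-1],[[0,0,0],[-0.1,0.055,0],-1],[[0,0,0],[-0.1,0.055,0],-1],[[0,0,0],[-0.1,0.055,0],-1],[[0,0,0],[-0.1,0.055,0],-1],[[0,0,0],[-0.087,0.0485,0],-1],[[0,0,0],[-0.05,0.027,0],-1]]'
python3 -m handwheel '[[[0,0,0],[0,0,0.15],-1],[[0,0,0],[0,0,0.3],-1],[[0,0,0],[0,0,0.35],-1],[[0,0,0],[0,0,0.35],-1],[[0,0,0],[0,0,0.3],-1],[[0,0,0],[0,0.15,0.2],-1],[[0,0,0.054],[0.058,0.3,0.07],-1],[[0,0,0.054],[0.058,0.33,0],-1],[[0,0,0.054],[0.058,0.33,0],-1],[[0,0,0.054],[0.058,0.33,0],-1]]'
python3 -m handwheel '[[[0,0,0.054],[0.058,0.33,0],-1],[[0,0,0.054],[0.058,0.33,0],-1],[[0,0,0.054],[0.058,0.33,0],-1],[[0,0,0.054],[0.058,0.33,0],-1],[[0,0,0.054],[0.058,0.33,0],-1],[[0,0,0.054],[0.058,0.33,0],-1],[[0,0,0.054],[0.058,0.33,0],-1],[[0,0,0.054],[0.058,0.33,0],-1],[[0,0,0.054],[0.058,0.25,0],-1],[[0,0,0],[0,0.1,0],-1]]'
python3 -m handwheel '[[[0,0,0],[0,0.03,0],-1],[[0,0,0],[0,0,0],-1],[[0,0,0],[0,0,0],-1],[[0,0,0],[0,0,0],-1]]'
```

```text
clock: 29.67
tool_pos: [0.4774, -0.2852, 0.2289]
tool_rot: [-180.0, -0.1, 150.9]
ft_force: [-0.1, 0.3, -1.2]
width: 0.0198
grip_force: 30.0
clock: 30.5
tool_pos: [0.5022, -0.1406, 0.4013]
tool_rot: [-180.0, 0.0, 160.7]
ft_force: [0.8, 0.2, -1.9]
width: 0.0199
grip_force: 30.0
clock: 31.33
tool_pos: [0.5538, 0.1617, 0.4006]
tool_rot: [179.8, -0.1, -177.1]
ft_force: [0.1, 0.9, -2.8]
width: 0.0197
grip_force: 30.0
clock: 31.67
tool_pos: [0.555, 0.1577, 0.4012]
tool_rot: [-179.9, 0.0, -177.7]
ft_force: [-0.0, -0.0, -2.1]
width: 0.02
grip_force: 30.0
```

```bash
python3 -m handwheel '[[[0,0,0],[0,0.02,-0.2],-1],[[0,0,0],[0,0,-0.35],-1],[[0,0,0],[0,0,-0.35],-1],[[0,0,0],[0,0,-0.35],-1],[[0,0,0],[0,0,-0.35],-1],[[0,0,0],[0,0,-0.35],-1],[[0,0,0],[0,0,-0.3],-1],[[0,0,0],[0,0,-0.15],-1],[[0,0,0],[0,0,-0.1],-1],[[0,0,0],[0,0,-0.05],-1]]'
python3 -m handwheel '[[[0,0,0],[0,0,-0.03],-1],[[0,0,0],[0,0,-0.02],-1],[[0,0,0],[0,0,-0.015],-1],[[0,0,0],[0,0,0],-1],[[0,0,0],[0,0,0],-1]]'
```

```text
clock: 32.5
tool_pos: [0.5547, 0.16, 0.1451]
tool_rot: [-179.9, -0.1, -177.7]
ft_force: [0.3, -0.8, -1.3]
width: 0.0199
grip_force: 30.0
clock: 32.92
tool_pos: [0.5557, 0.1622, 0.142]
tool_rot: [-180.0, 0.2, -177.5]
ft_force: [-0.8, -2.6, 6.8]
width: 0.0196
grip_force: 30.0
```

```bash
python3 -m handwheel '[[[0,0,0],[0,0,0],0],[[0,0,0],[0,0,0],0],[[0,0,0],[0,0,0],0],[[0,0,0],[0,0,0],0],[[0,0,0],[0,0,0],0],[[0,0,0],[0,0,0.1],0],[[0,0,0],[0,0,0.2],0],[[0,0,0],[0,0,0.35],0],[[0,0,0],[0,0,0.35],0],[[0,0,0],[0,0,0.35],0]]'
python3 -m handwheel '[[[0,0,0],[0,0,0.35],0],[[0,0,0],[0,0,0.35],0],[[0,0,0],[0,0,0.35],0.5],[[0,0,0],[0,0,0.35],0.5],[[0,0,0],[0,0,0.1],0.5],[[0,0,0],[0,0,0],0.5],[[0,0,0],[0,0,0],0.5],[[0,0,0],[0,0,0],0.5]]'
python3 - <<'E'
from h import *
s=sense();print(s['tool_pos'],s['tool_rot'],abs(s['qvel']).max())
w=read_camera("wrist");T=read_camera("top")
cv2.imwrite("pics/s8.png",cv2.resize(np.hstack([w,T])[:,:,::-1],(800,300),interpolation=cv2.INTER_AREA))
cv2.imwrite("pics/w8.png",w[:,:,::-1]);cv2.imwrite("pics/t8.png",T[:,:,::-1])
E
```

```text
clock: 33.75
tool_pos: [0.5542, 0.1621, 0.2768]
tool_rot: [180.0, -0.0, -177.5]
ft_force: [0.9, 0.6, -0.5]
width: 0.0467
grip_force: 0.0
clock: 34.42
tool_pos: [0.5541, 0.1613, 0.4228]
tool_rot: [-179.9, -0.2, -177.5]
ft_force: [0.0, 0.0, 0.1]
width: 0.0695
grip_force: 0.0
[0.55405951 0.16125552 0.42282387] [-179.89451516   -0.18591725 -177.4827589 ] 0.5575868926920129
```

View pics/s8.png

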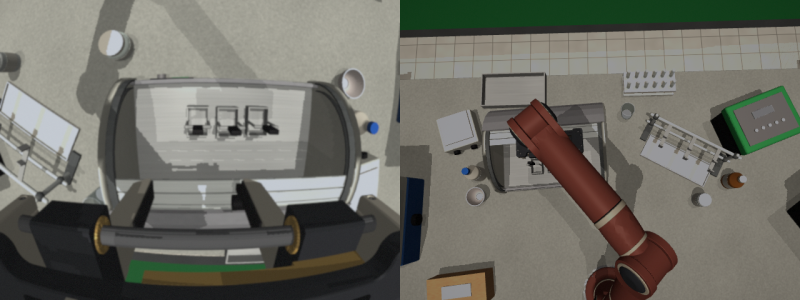

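All three baskets stand upright in a row in the cabinet and the rack is empty. Next is locating the open pull in the earlier unobstructed top picture.

Run:
```python
from h import *
T=cv2.imread("pics/t6.png");g=cv2.cvtColor(T,cv2.COLOR_BGR2GRAY)
n,_,st,ce=cv2.connectedComponentsWithStats((g[200:230,205:250]<50).astype(np.uint8))
for i in range(1,n):
    if st[i,4]>20:
        x,y,w,h,a=st[i];print(st[i],cast("top",x+205+w/2,y+200+4.5,.295),cast("top",x+205+w/2,y+200+4.5,.29), cast("top",x+205,y+204,.29),cast("top",x+205+w,y+204,.29))
```

```text
[ 12  10  19  14 195] [0.63670309 0.23299843 0.295     ] [0.63786054 0.23398365 0.29      ] [0.63970238 0.25606499 0.29      ] [0.63839567 0.21190979 0.29      ]
```

```bash
python3 -m handwheel '[[[0,0,0],[0.12,0.11,0],0.6],[[0,0,0],[0.2,0.19,0],0.6],[[0,0,0],[0.25,0.22,0],0.6],[[0,0,0],[0.15,0.14,-0.1],0.6],[[0,0,0],[0.08,0.07,-0.2],0.6],[[0,0,0],[0.02,0.02,-0.3],0.6],[[0,0,0],[0,0,-0.3],0.6],[[0,0,0],[0,0,-0.3],0.6],[[0,0,0],[0,0,-0.2],0.6],[[0,0,0],[0,0,-0.1],0.6]]'
python3 -m handwheel '[[[0,0,0],[0,0,-0.02],0.6],[[0,0,0],[0,0,0],0],[[0,0,0],[0,0,0],-1],[[0,0,0],[0,0,0],-1],[[0,0,0],[0,0,0],-1],[[0,0,0],[0,0,0],-1],[[0,0,0],[0,0,0],-1],[[0,0,0],[0,0,0],-1],[[0,0,0],[0,0,0],-1],[[0,0,0],[0,0,0],-1]]'
```

```text
clock: 35.35
tool_pos: [0.6352, 0.2351, 0.2694]
tool_rot: [-179.8, -0.4, -177.5]
ft_force: [-0.3, -0.5, 0.2]
width: 0.0743
grip_force: 0.0
clock: 36.18
tool_pos: [0.6368, 0.2362, 0.2736]
tool_rot: [-179.9, 0.1, -177.5]
ft_force: [-1.5, -3.1, 5.4]
width: 0.0398
grip_force: 30.0
```

```bash
python3 -m handwheel '[[[0,0,0],[-0.22,-0.011,-0.002],-1],[[0,0,0],[-0.219,-0.011,-0.024],-1],[[0,0,0],[-0.215,-0.011,-0.046],-1],[[0,0,0],[-0.21,-0.01,-0.067],-1],[[0,0,0],[-0.202,-0.01,-0.087],-1],[[0,0,0],[-0.192,-0.009,-0.107],-1],[[0,0,0],[-0.18,-0.009,-0.126],-1],[[0,0,0],[-0.167,-0.008,-0.143],-1],[[0,0,0],[0,0,0],-1]]'
```

```text
clock: 36.93
tool_pos: [0.4721, 0.2279, 0.2108]
tool_rot: [-179.8, -0.3, -177.3]
ft_force: [-3.6, -2.6, 4.9]
width: 0.04
grip_force: 30.0
```

```bash
python3 -m handwheel '[[[0,0,0],[-0.152,-0.007,-0.159],-1],[[0,0,0],[-0.135,-0.007,-0.173],-1],[[0,0,0],[-0.117,-0.006,-0.186],-1],[[0,0,0],[-0.098,-0.005,-0.197],-1],[[0,0,0],[-0.078,-0.004,-0.206],-1],[[0,0,0],[-0.057,-0.003,-0.213],-1],[[0,0,0],[-0.035,-0.002,-0.18],-1],[[0,0,0],[-0.008,0,-0.06],-1],[[0,0,0],[0,0,-0.03],-1],[[0,0,0],[0,0,0],-1]]'
```

```text
clock: 37.77
tool_pos: [0.4053, 0.2246, 0.071]
tool_rot: [-179.8, -0.4, -177.5]
ft_force: [-6.6, -3.3, -0.9]
width: 0.0398
grip_force: 30.0
```

```bash
python3 -m handwheel '[[[0,0,0],[0.01,0,-0.02],-1],[[0,0,0],[0,0,-0.02],-1],[[0,0,0],[0,0,-0.01],-1],[[0,0,0],[0,0,0],-1]]'
```

```text
clock: 38.1
tool_pos: [0.405, 0.2246, 0.0663]
tool_rot: [-179.8, -0.5, -177.4]
ft_force: [-9.1, -2.9, 0.2]
width: 0.0395
grip_force: 30.0
```

```bash
python3 -m handwheel '[[[0,0,0],[0,0,-0.02],-1],[[0,0,0],[0,0,-0.02],-1],[[0,0,0],[0,0,-0.02],-1],[[0,0,0],[0,0,0],-1]]'
```

```text
clock: 38.43
tool_pos: [0.405, 0.2245, 0.0616]
tool_rot: [-179.7, -0.4, -177.5]
ft_force: [-11.4, -5.3, 10.6]
width: 0.0394
grip_force: 30.0
```

```bash
python3 -m handwheel '[[[0,0,0],[0,0,0],0.6],[[0,0,0],[0,0,0],0.6],[[0,0,0],[0,0,0],0.6],[[0,0,0],[0,0,0],0.6],[[0,0,0],[0,0,0],0.6],[[0,0,0],[0,0,0.1],0.6],[[0,0,0],[0,0,0.2],0.6],[[0,0,0],[0,0,0.3],0.6],[[0,0,0],[0,0,0.3],0.6],[[0,0,0],[0,0,0.3],0.6]]'
python3 -m handwheel '[[[0,0,0],[0,-0.1,0.3],0.6],[[0,0,0],[0.1,-0.3,0.3],0.6],[[0,0,0],[0.1,-0.3,0.3],0.6],[[0,0,0],[0.1,-0.3,0.1],0.6],[[0,0,0],[0.1,-0.3,0],0.6],[[0,0,0],[0.1,-0.3,0],0.6],[[0,0,0],[0,-0.2,0],0.6],[[0,0,0],[0,-0.1,0],0.6],[[0,0,0],[0,0,0],0.6],[[0,0,0],[0,0,0],0.6]]'
python3 - <<'E'
from h import *
s=sense();print(s['tool_pos'],s['ft_force'])
w=read_camera("side");T=read_camera("top")
cv2.imwrite("pics/s9.png",cv2.resize(np.hstack([w[100:400,100:500],T[100:400,80:480]])[:,:,::-1],(800,300)))
g=cv2.cvtColor(T,cv2.COLOR_RGB2GRAY)
n,_,st,ce=cv2.connectedComponentsWithStats((g[285:335,225:265]<40).astype(np.uint8));print(st[1:])
g=cv2.cvtColor(cv2.imread("pics/top0.png"),cv2.COLOR_BGR2GRAY)
n,_,st,ce=cv2.connectedComponentsWithStats((g[285:335,225:265]<40).astype(np.uint8));print(st[1:])
E
```

```text
clock: 39.27
tool_pos: [0.4087, 0.2258, 0.183]
tool_rot: [180.0, -0.0, -177.5]
ft_force: [0.7, -0.3, 0.1]
width: 0.0742
grip_force: 0.0
clock: 40.1
tool_pos: [0.4578, 0.0393, 0.2789]
tool_rot: [179.9, 0.0, -177.5]
ft_force: [-0.1, -0.5, 0.2]
width: 0.0745
grip_force: 0.0
[0.45780385 0.03926635 0.27892348] [-0.11687841 -0.48743568  0.20917233]
[[ 12  12  16  24 223]]
[[ 12  11  16  25 225]]
```

View pics/s9.png

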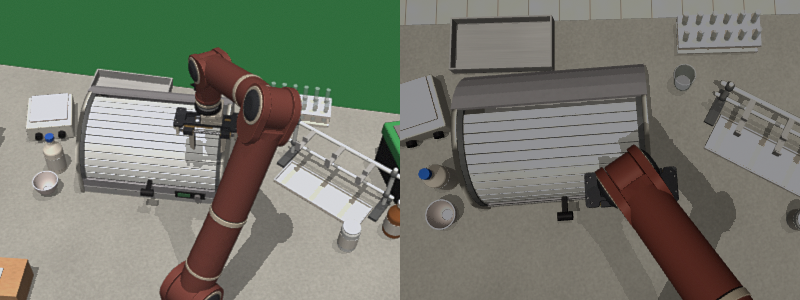

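The shutter is fully shut: the pull blob sits within a pixel of where it started. The rack is empty, the bystander vessels in view are where they were, and the robot is touching nothing.

```bash
python3 -c "
from bench import *
print(close_job())"
```

```text
the job is handed in; nothing more can be done
None
```

Job handed in at about 40 s: baskets a, b and d (hook c was empty) stand upright in the cabinet, the shutter is fully shut again, and the bottles and other vessels were left alone; no verdict came back.

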